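# Key a belt pulley onto a gear reducer's shaft

## Robot

A 6-joint arm with a two-finger parallel gripper is mounted at the origin on the work surface. World frame = base frame: x ahead of the robot, y to its left, z up, the work surface at z = 0. Lengths are in m, angles in rad, forces in N, time in s.
With the tool pointing down it reaches from about 0.3 to 0.875 m from the base axis. Payload 6.4 kg.
Tool frame: the origin (TCP) lies on the centre line of the jaws, within the pads' length; the fingertips stand 25 mm ahead of it and the grasp point (between the pads) lies 6 mm ahead of it (ctrl.tips_ahead is the z of the fingertips in the tool frame, in m); z points along the fingers, x is the direction in which the jaws open and shut, and the axes are right-handed (so a half turn about z gives the same grasp; the last joint's range is limited). The gripper opens to 85 mm and grips with 20 to 120 N. Pads are 22 mm wide; open, the fingers measure 114 mm over their backs; the gripper's body (76 mm by 85 mm) begins 54 mm behind the grasp point. The pads swing forward as they close: fully open they stand 13 mm farther back than shut.
Start: joints at [-1.324, 0.181, 1.607, -0, 1.354, -0.206], TCP at [0.252, -0.517, 0.256] pointing down, gripper open.
Joint ranges: [-2.99, 2.99], [-0.89, 2.07], [0.3, 2.58], [-1.14, 4.28], [0, 2.63], [-3.12, 3.12]. Speed limits (rad/s): [2.57, 2.57, 3.01, 3.14, 3.14, 3.14].

## Interface

Orientations are given as a unit quaternion [w, x, y, z].
In Python, from bench import ctrl gives the robot as it stands.
- The arm moves only by the shell command python3 -m pendant 'ROWS'. ROWS is JSON, a list that holds one entry, the list of rows, each a list of 7 numbers: the shift along the tool's x, y, z in m, then the turn, a rotation vector about the tool's x, y, z in rad, then the closure, from -1 (fully open) to 1 (shut). A call has 1 to 10 rows; each row shifts and turns the commanded pose from where the row before left it, along the tool's axes as they then stand; what a row does not reach is not made up. A row lasts 1/10 s, in which the tool goes at most 50 mm and 8.59 degrees, less where a joint would pass 70% of its speed; a pose out of reach is approached as far as the arm can. A call with a gripper value outside its range is refused whole. The fingers move at their own pace and stop on an object; the grip force is fixed at half the most. Time passes only in rows, so rows that do not move let the fingers close. It gives the time, the measured TCP pose, the force and the opening at its end, in the units of the state.
- ctrl.get_obs(): the state, without advancing time (a new reading comes with each control period).
- ctrl.camera(name): name is "scene" or "side" or "wrist"; returns (picture, depth): 480x640x3 uint8, red, green, blue; 480x640 float32, m along the optical axis (not along the pixel's ray), 0 where there is no reading.
- ctrl.calibration(name): a dict with "fov_y" (degrees; the focal length in pixels is half the picture's height over the tangent of half this angle, whatever the lens; pixels are square), "cx", "cy" (the principal point, pixels), "camera_from_world" (4x4, takes a point from world to camera coordinates). Camera axes: x right, y down, z forward; pixel columns grow to the right and rows downward; lengths in m; the calibration is good to about 2 mm. The wrist camera is an equidistant fisheye: a pixel r from the principal point sees the ray r / f radians off the axis. A picture is of the moment at which its call begins: read the wrist's pose just before it. calibration takes no time and is no camera call; for the wrist camera it gives the pose at the moment of the call.
- ctrl.hand_in(): hands the job in, once; it reports no verdict.
The state is a dict: "time_s": time; "q": joint angles; "dq": joint speeds; "joint_efforts": joint torques, N m; "eef_pos": TCP position; "eef_rot": TCP orientation; "wrist_force": force on the tool from outside, world axes, zero at the start; "torque": the same for the moment, N m; "opening": opening from 0.0 (shut) to 1.0 (fully open).
Only numpy, scipy, OpenCV 4.12 (cv2) and the standard library are available. Lean on these libraries where they do the work, as an engineer would, in place of code of your own. Each camera call takes 0.05 s, during which the arm holds its last target.

## Task

The belt pulley sits too high on the gear reducer's upright shaft: the slot in its hub is out of line with the shaft's key, so it rests on top of the key. Turn it with a fingertip until the slot drops over the key, then press it down fully home on the shaft's shoulder. Only push it, and gently: do not grip it or lift it, and leave the other things on the bench where they are.

Things in the scene. Friction and masses are not known exactly. Their poses are not given: they have to be found in the camera images.
- pulley: Loose aluminium belt pulley, about 0.85 kg, axis upright: rim 190 mm across (162 inside), 2 to 34 mm above the origin; hub 68 mm across, its flat top 36 mm above the origin. Origin: on the axis at the hub's underside; z up, x towards the keyway. It turns freely either way through any angle, wobbling up to 4 degrees on the key.
- arm (a point): Middle of the pulley arm on the keyway's side, 57 mm out from the axis, 18 mm above the pulley's origin. Four such arms, 16 mm wide, 14 mm thick (11 to 25 mm above the origin), lie along the pulley's +x, +y, -x, -y. Between them, hub and rim are four open windows, 47 mm wide radially: a fingertip can reach in and push an arm round.
- keyway (a point): Middle of the keyway in the hub's top face, 19 mm out along the pulley's +x, 36 mm above its origin. A slot 12.5 mm wide, 4.8 mm deep, along the whole 33.4 mm bore.
- shaft: Fixed, oiled, upright steel shaft, 32 mm in diameter; it does not turn. Origin: on its axis at the shoulder, the 44 mm face on which the hub must stand; z up, x towards the key. Height of the pulley's origin above this one: 14 to 16 mm at the start (leaning on the key), about 6 mm once the keyway is over the key (resting on the seal), 0 when home.
- shaft_end (a point): Centre of the shaft's upper end, 51 mm above the shoulder: 1 mm below the hub's top at the start, 15 mm above it when the pulley is home. An open slot 10 mm wide and 5.5 mm deep in its edge, straight above the key, shows from above where the key is.
- key (a point): Middle of the key's top end, 18 mm out along the shaft's +x, 16 mm above the shoulder. The key is 10 mm wide, stands 4 mm out of the shaft and reaches from the shoulder up to here.
- seal (a joint): Snug black rubber ring seal on the shaft under the hub, 58 mm across. At 0 it stands 6 mm above the shoulder; the pulley's weight alone does not move it. Pressed by the hub it slides down at about 14 N in all (some 6 N of push besides the pulley's weight), does not spring back, and reads 0.006 (m) when the hub is home.
- reducer: Gear reducer bolted to the bench: foot 210 by 180 mm, blue housing, top cover 24 mm below the shaft's shoulder. Origin: centre of its underside, straight below the shaft (shoulder 134 mm above it); a short 19 mm input shaft stub points to its +y.
- sheave: Bystander: loose small steel rope sheave lying flat, 104 mm across, 22 mm high. Origin: centre of its underside.
- grease: Bystander: loose upright metal can, 62 mm across, 105 mm high. Origin: centre of its underside.
- spanner: Bystander: loose steel spanner, 190 mm long, lying flat along its own x. Origin: its underside.
Mind the look-alikes: they are no part of the job. What is meant by the pulley is not purple, and is the larger of those in its own colour.

How it is judged:
By the outcome, as a careful person would: the job done as asked, in the order asked, and still so for the second after the job is handed in, with the robot touching nothing.
It also fails if it takes over 54 s, if anything falls off the work surface, if the arm or the gripper's body presses on something with over 40 N, if the wrist force passes 120 N, or if a joint passes its speed limit or range.

## Working session

There is one attempt and no reset: what is moved stays moved. The work goes in short steps, Python scripts to look and compute and a shell command to move; the robot and the scene stay as the last step left them, time stands still between calls to the robot, and variables do not carry over. Pictures are saved under pics/ and viewed, and the job is handed in when it is done.

```bash
ls; mkdir -p pics; python3 - <<'E'
from bench import ctrl
import cv2
o=ctrl.get_obs(); print(o)
print(ctrl.tips_ahead)
for n in ("scene","side","wrist"):
    c=ctrl.calibration(n); print(n,c)
    im,d=ctrl.camera(n); cv2.imwrite(f"pics/{n}0.png",im[:,:,::-1])
    import numpy as np; np.save(f"pics/{n}0.npy",d)
E
```

```text
pics
{'time_s': 0.0, 'q': array([-1.32427764e+00,  1.81554223e-01,  1.60800567e+00, -1.78765719e-05,
        1.35379765e+00, -2.06270530e-01]), 'dq': array([-0.0015787 ,  0.00043209, -0.00051391, -0.00021061, -0.00027064,
       -0.0005286 ]), 'joint_efforts': array([ 1.77520622e-03, -4.44872332e+01, -3.51333547e+01, -1.89019693e-04,
        9.14165808e-03, -2.47851915e-05]), 'eef_pos': array([ 0.25144755, -0.51653977,  0.25537783]), 'eef_rot': array([-6.05003113e-04,  8.47784683e-01, -5.30339846e-01, -6.42454734e-04]), 'wrist_force': array([-0.37614004, -0.50273547, -0.75432924]), 'torque': array([ 0.00486776, -0.00659673, -0.01974685]), 'opening': 1.0007382667231803}
0.025
scene {'fov_y': 53.1222152833568, 'cx': 319.15583610430224, 'cy': 245.8580821507804, 'camera_from_world': array([[ 0.04056672,  0.9991354 ,  0.00909864, -0.09667714],
       [ 0.81602076, -0.02787429, -0.57735011, -0.391665  ],
       [-0.57659732,  0.03084588, -0.816446  ,  1.24520896],
       [ 0.        ,  0.        ,  0.        ,  1.        ]])}
side {'fov_y': 52.27177262664564, 'cx': 323.9058414529562, 'cy': 242.17202851025965, 'camera_from_world': array([[ 0.99392627, -0.10776311, -0.02230857, -0.57829203],
       [-0.07778172, -0.54451457, -0.83513705,  0.16921175],
       [ 0.07784962,  0.83179985, -0.54958934,  0.88627732],
       [ 0.        ,  0.        ,  0.        ,  1.        ]])}
wrist {'fov_y': 65.70646984690485, 'cx': 318.55689835845016, 'cy': 238.57103617962488, 'camera_from_world': array([[ 0.43789211, -0.89902265, -0.00296243, -0.57405373],
       [-0.85405372, -0.41701348,  0.31095339, -0.03974206],
       [-0.28078951, -0.13363396, -0.95042055,  0.38012362],
       [ 0.        ,  0.        ,  0.        ,  1.        ]])}
```

View pics/scene0.png

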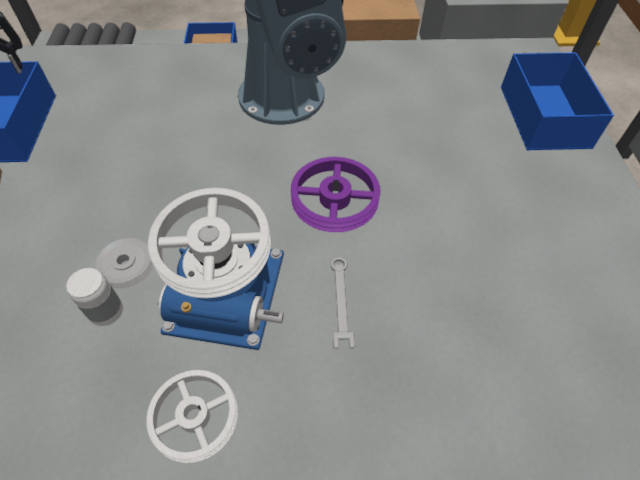

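View pics/side0.png

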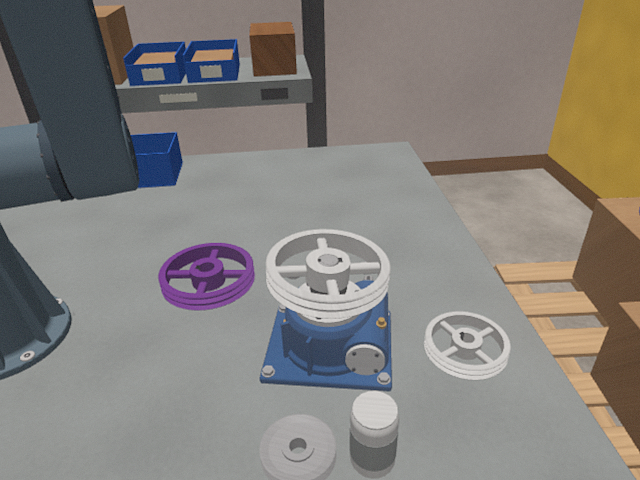

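View pics/wrist0.png

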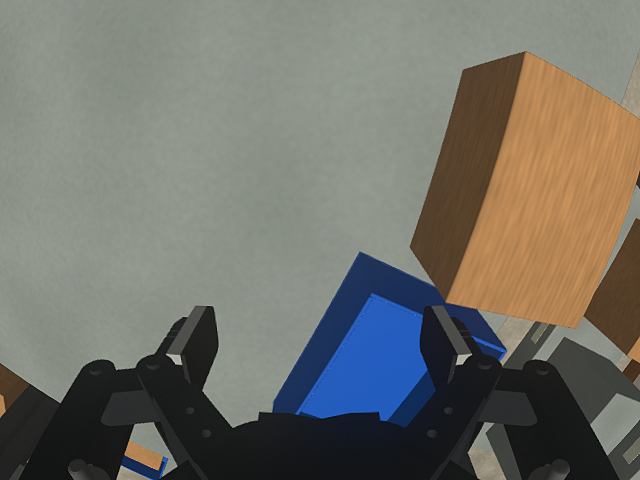

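Three candidates in the scene view: the white pulley on the reducer (209,240), the purple one (336,192) and a smaller white one on the bench (192,415). The one meant is at (209,240): it is not purple, it is the larger of the two white ones, and it sits on the shaft. I'll confirm that with crops.

```bash
python3 - <<'E'
import cv2, numpy as np
a=cv2.imread("pics/scene0.png")[170:310,130:290]
b=cv2.imread("pics/side0.png")[210:350,250:410]
a=cv2.resize(a,None,fx=2.5*2*0.5*2/2,fy=2.5,interpolation=cv2.INTER_CUBIC)
a=cv2.resize(cv2.imread("pics/scene0.png")[180:300,140:280],(420,360),interpolation=cv2.INTER_CUBIC)
b=cv2.resize(cv2.imread("pics/side0.png")[225:325,262:395],(380,286),interpolation=cv2.INTER_CUBIC)
c=cv2.resize(cv2.imread("pics/scene0.png")[215:260,180:240],(400,300),interpolation=cv2.INTER_CUBIC)
d=cv2.resize(cv2.imread("pics/side0.png")[240:290,298:358],(400,300),interpolation=cv2.INTER_CUBIC)
cv2.imwrite("pics/crop1.png",np.hstack([c,d]));cv2.imwrite("pics/crop0.png",a)
E
```

```text
(no output)
```

View pics/crop1.png

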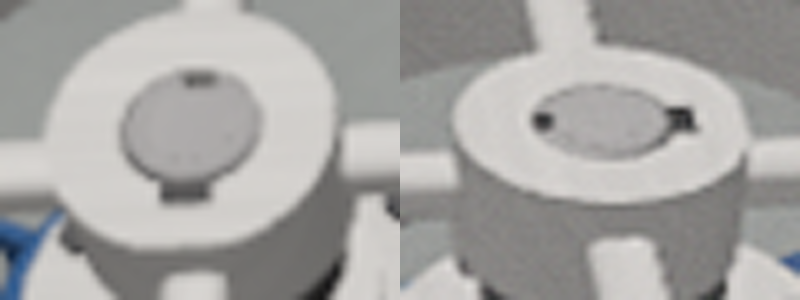

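View pics/crop0.png

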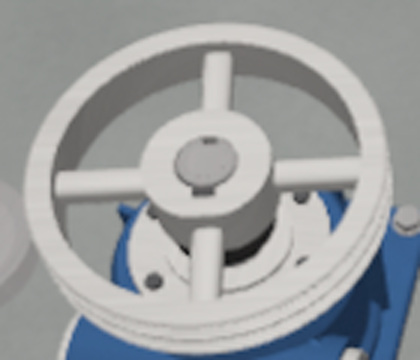

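The crop confirms it. In the scene view the pulley's keyway is the notch at about (208,243), on the far side from the robot. The shaft's slot is at about (210,226), on the near side, so they are roughly half a turn apart. Next I'll work out the positions.

```bash
cat > h.py <<'E'
import numpy as np, cv2
from bench import ctrl
from scipy.spatial.transform import Rotation as R
def ray(cal,u,v,fish=False):
    f=240/np.tan(np.radians(cal["fov_y"]/2)); M=cal["camera_from_world"]
    x,y=(u-cal["cx"])/f,(v-cal["cy"])/f
    if fish:
        r=np.hypot(x,y); s=np.sin(r)/r if r>1e-9 else 1; d=np.array([x*s,y*s,np.cos(r)])
    else: d=np.array([x,y,1.])
    Rm=M[:3,:3]; return -Rm.T@M[:3,3], Rm.T@d/np.linalg.norm(d)
def plane(cal,u,v,z,fish=False):
    o,d=ray(cal,u,v,fish); return o+d*(z-o[2])/d[2]
def tri(r1,r2):
    A=np.zeros((3,3));b=np.zeros(3)
    for o,d in (r1,r2):
        P=np.eye(3)-np.outer(d,d);A+=P;b+=P@o
    p=np.linalg.solve(A,b); return p,[np.linalg.norm((np.eye(3)-np.outer(d,d))@(p-o)) for o,d in (r1,r2)]
def proj(cal,p,fish=False):
    f=240/np.tan(np.radians(cal["fov_y"]/2)); c=cal["camera_from_world"]@np.append(p,1)
    c=c[:3]
    if fish:
        rr=np.hypot(c[0],c[1]); th=np.arctan2(rr,c[2]); return cal["cx"]+f*th*c[0]/rr, cal["cy"]+f*th*c[1]/rr
    return cal["cx"]+f*c[0]/c[2], cal["cy"]+f*c[1]/c[2]
def rot():
    q=ctrl.get_obs()["eef_rot"]; return R.from_quat([q[1],q[2],q[3],q[0]])
E
python3 - <<'E'
from h import *
S=ctrl.calibration("scene");D=ctrl.calibration("side")
k=60/400
sc=lambda u,v:(180+u*k-.43,215+v*k-.43)
sd=lambda u,v:(298+u*k-.43,240+v*50/300-.43)
for n,a,b in (("shaft",(190,127),(203,122)),("keyw",(187,190),(282,118)),("slot",(200,77),(143,121))):
    a=sc(*a);b=sd(*b)
    print(n,tri(ray(S,*a),ray(D,*b)),plane(S,*a,.186),plane(D,*b,.186))
# rim ellipse in scene & side via white mask
o=ctrl.get_obs();print(rot().as_matrix())
E
```

```text
shaft (array([ 0.58159126, -0.10357388,  0.18317374]), [np.float64(0.0007022406706936096), np.float64(0.0007022406706935423)]) [ 0.58451946 -0.10308421  0.186     ] [ 0.58069159 -0.10676158  0.186     ]
keyw (array([ 0.59966048, -0.10285889,  0.18232958]), [np.float64(0.0004282792123860479), np.float64(0.0004282792123859703)]) [ 0.60279546 -0.10208959  0.186     ] [ 0.59868229 -0.10752699  0.186     ]
slot (array([ 0.56775875, -0.10239906,  0.18418662]), [np.float64(0.00046185962259880737), np.float64(0.00046185962259874693)]) [ 0.56970312 -0.10208625  0.186     ] [ 0.56722729 -0.10443349  0.186     ]
[[ 4.37493298e-01 -8.99221610e-01 -3.32379630e-04]
 [-8.99220713e-01 -4.37493342e-01  1.29800237e-03]
 [-1.31260566e-03 -2.68984692e-04 -9.99999102e-01]]
```

```bash
python3 - <<'E'
from h import *
W=ctrl.calibration("wrist");M=W["camera_from_world"];o=ctrl.get_obs()
Rt=rot().as_matrix();c=-M[:3,:3].T@M[:3,3]
print("cam in tool",Rt.T@(c-o["eef_pos"]),"axis",Rt.T@M[2,:3],"right",Rt.T@M[0,:3])
t=np.array([.5816,-.1036,.35])
print("shift tool",Rt.T@(t-o["eef_pos"]))
E
```

```text
cam in tool [ 0.00039946 -0.08060846 -0.11644237] axis [-0.00121673  0.31125621  0.95032526] right [ 9.99998885e-01 -4.44449709e-04  1.42589366e-03]
shift tool [-0.22713363 -0.47758948 -0.09398904]
```

```bash
python3 -m pendant '[[[-0.019,-0.040,-0.004,0,0,0,-1],[-0.019,-0.040,-0.004,0,0,0,-1],[-0.019,-0.040,-0.004,0,0,0,-1],[-0.019,-0.040,-0.004,0,0,0,-1],[-0.019,-0.040,-0.004,0,0,0,-1],[-0.019,-0.040,-0.004,0,0,0,-1],[-0.019,-0.040,-0.004,0,0,0,-1],[-0.019,-0.040,-0.004,0,0,0,-1],[-0.019,-0.040,-0.004,0,0,0,-1],[-0.019,-0.040,-0.004,0,0,0,-1]]]' && python3 -m pendant '[[[-0.019,-0.040,-0.004,0,0,0,-1],[-0.019,-0.038,-0.004,0,0,0,-1],[0,0,0,0,0,0.149,-1],[0,0,0,0,0,0.149,-1],[0,0,0,0,0,0.149,-1],[0,0,0,0,0,0.149,-1],[0,0,0,0,0,0.149,-1],[0,0,0,0,0,0.149,-1],[0,0,0,0,0,0.149,-1],[0,0,0,0,0,0.149,-1]]]'
python3 - <<'E'
from h import *
W=ctrl.calibration("wrist")
im,d=ctrl.camera("wrist");cv2.imwrite("pics/w1.png",im[:,:,::-1])
import pickle;pickle.dump((W,d),open("pics/w1.pkl","wb"))
o=ctrl.get_obs();print(o["q"],o["eef_pos"],rot().as_matrix()[:,0],o["wrist_force"])
E
```

```text
time_s: 1.15
eef_pos: [0.5289, -0.1695, 0.2963]
eef_rot: [0.0, 0.848, -0.53, -0.0]
wrist_force: [0.8, 0.3, -0.1]
opening: 1.002
time_s: 2.15
eef_pos: [0.5815, -0.1028, 0.3038]
eef_rot: [-0.0, -0.401, 0.916, 0.0]
wrist_force: [-0.9, -0.3, 0.7]
opening: 1.003
[-3.75887036e-01  1.79806256e-01  1.51158232e+00 -1.76650291e-05
  1.45101246e+00  1.94770062e+00] [ 0.58145267 -0.10283482  0.30386209] [-6.83676822e-01 -7.29784834e-01  3.13828568e-04] [0.59014835 0.12678428 0.56398905]
```

View pics/w1.png

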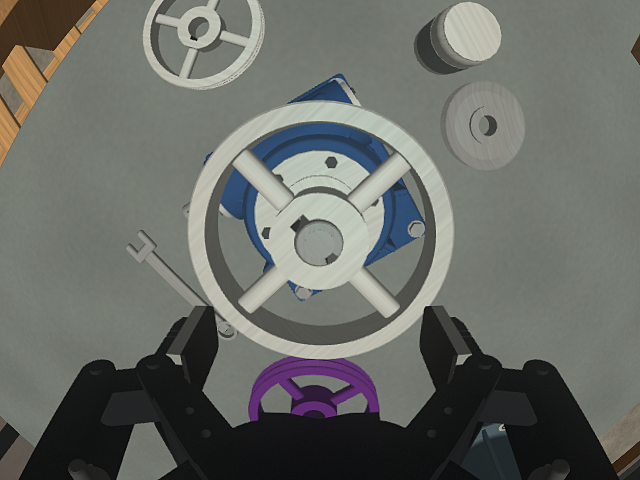

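The wrist view shows the pulley from above. The keyway is the dark notch at (299,222), the shaft slot is at (331,259) and the shaft centre is near (319,242). Next I'll enlarge it and measure.

```bash
python3 - <<'E'
import cv2
a=cv2.imread("pics/w1.png")[182:302,240:400]
cv2.imwrite("pics/w1c.png",cv2.resize(a,(800,600),interpolation=cv2.INTER_CUBIC))
E
```

```text
(no output)
```

View pics/w1c.png

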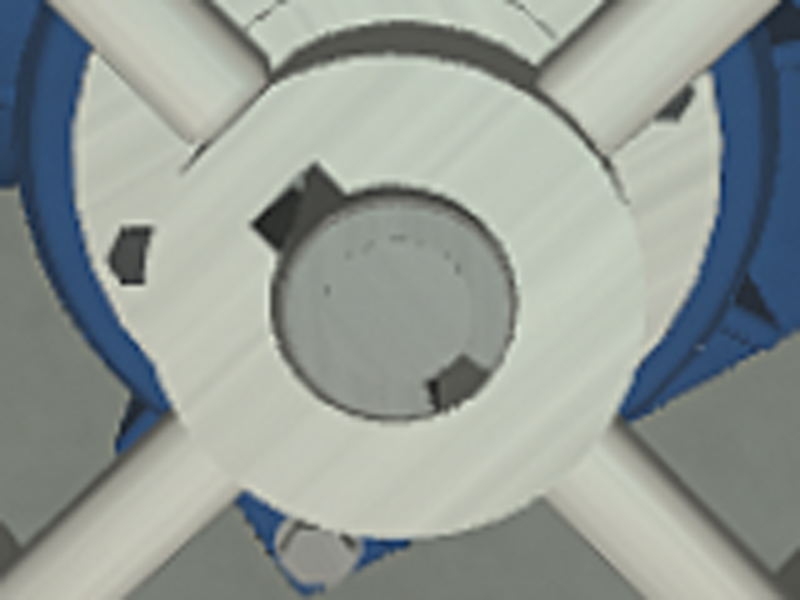

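```bash
python3 - <<'E'
from h import *
import pickle
W,d=pickle.load(open("pics/w1.pkl","rb"))
S=lambda u,v:(240+u/5-.4,182+v/5-.4)
z=.185
P=lambda u,v:plane(W,*S(u,v),z,True)
c=P(395,303); print("c",c)
for n,u,v in(("kw",285.5,192.5),("slot_in",447,369),("slot_out",463,392)):
    p=P(u,v);e=p-c;print(n,p,np.hypot(*e[:2]),np.degrees(np.arctan2(e[1],e[0])))
# hub outer circle
for u,v in((165,303),(640,303),(400,55),(400,538)):print(P(u,v))
for u,v in ((395,303),(200,303),(395,480),(300,450)):
    x,y=S(u,v);print(d[int(round(y)),int(round(x))])
# heights from depth
for (x,y) in ((319,242),(319,275),(250,300),(300,130),(210,230),(440,230),(320,345),(320,110)):
    o,r=ray(W,x,y,True); az=W["camera_from_world"][2,:3]@r
    print((x,y),o+r*d[y,x]/az)
E
```

```text
c [ 0.5821641  -0.10276539  0.185     ]
kw [ 0.60319344 -0.10258006  0.185     ] 0.021030162262285317 0.5049474588490838
slot_in [ 0.57044361 -0.10154063  0.185     ] 0.011784298555856136 174.0343980317439
slot_out [ 0.56647857 -0.10089306  0.185     ] 0.01579687321023822 173.19299870888383
[ 0.60310996 -0.08001335  0.185     ]
[ 0.55982113 -0.12699218  0.185     ]
[ 0.60651496 -0.12609257  0.185     ]
[ 0.55602492 -0.0796208   0.185     ]
0.24974443
0.25079447
0.25683627
0.25622445
(319, 242) [ 0.5817894  -0.10278401  0.18381368]
(319, 275) [ 0.56434284 -0.08671031  0.18494917]
(250, 300) [ 0.58071395 -0.03117926  0.17461765]
(300, 130) [ 0.6458217  -0.13905427  0.08862138]
(210, 230) [ 0.63848252 -0.0449609   0.16378137]
(440, 230) [ 0.53200094 -0.16994398  0.18462006]
(320, 345) [ 0.52154961 -0.04831806  0.18656747]
(320, 110) [ 0.64539074 -0.16227649  0.17626876]
```

Measured: shaft axis at (0.582, -0.103) and shaft top at z≈0.184. The keyway is at about 0.5° and the key at about 173.5°. So I'll turn it about 173° counter-clockwise, pushing the +x arm from the window at -43°.

```bash
python3 -m pendant '[[[0,-0.019,0,0,0,0,1],[0,-0.019,0,0,0,0,1],[0,-0.019,0,0,0,0,1],[0,0,0.02,0,0,0,1],[0,0,0.02,0,0,0,1],[0,0,0.01,0,0,0,1],[0,0,0.01,0,0,0,1],[0,0,0,0,0,0,1],[0,0,0,0,0,0,1]]]'
python3 - <<'E'
from h import *
W=ctrl.calibration("wrist")
im,d=ctrl.camera("wrist");cv2.imwrite("pics/w2.png",im[:,:,::-1])
o=ctrl.get_obs();c=np.array([.582,-.1028]);e=o["eef_pos"][:2]-c
print(o["eef_pos"],o["opening"],np.hypot(*e),np.degrees(np.arctan2(e[1],e[0])),o["wrist_force"])
im,d=ctrl.camera("side");cv2.imwrite("pics/s2.png",im[150:390,180:500,::-1])
E
```

```text
time_s: 3.1
eef_pos: [0.624, -0.1414, 0.2449]
eef_rot: [0.0, -0.404, 0.915, -0.0]
wrist_force: [0.1, -0.5, -0.2]
opening: 0.004
[ 0.62423076 -0.14142912  0.24534427] 0.0018471877773337537 0.05723326111040056 -42.44963415521783 [ 0.11583598 -0.26600336  0.46583861]
```

View pics/w2.png

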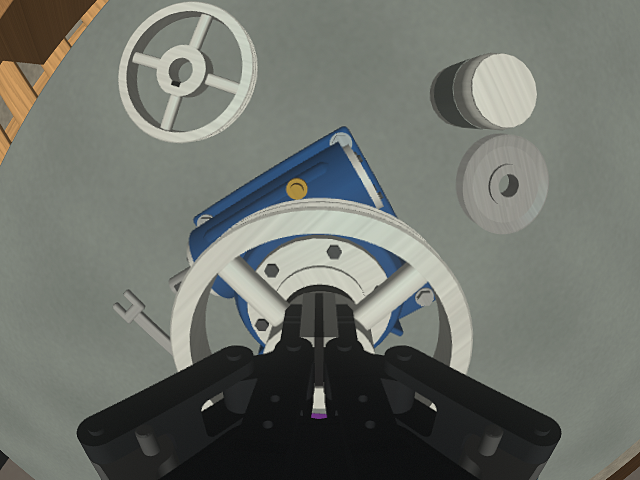

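View pics/s2.png

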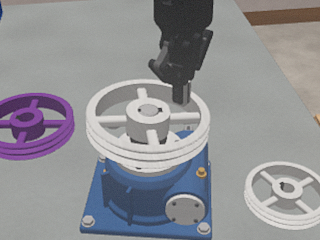

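The wrist view shows the shut fingertips over the window between the arms; the arms meet the hub near (270,310) and (370,310). The side view agrees. Going down now, in stages.

```bash
python3 -m pendant '[[[0,0,0.015,0,0,0,1],[0,0,0.015,0,0,0,1],[0,0,0.01,0,0,0,1],[0,0,0,0,0,0,1]]]' && python3 -m pendant '[[[0,0,0.01,0,0,0,1],[0,0,0.01,0,0,0,1],[0,0,0.005,0,0,0,1],[0,0,0,0,0,0,1]]]'
python3 - <<'E'
from h import *
im,d=ctrl.camera("side");cv2.imwrite("pics/s3.png",cv2.resize(im[190:340,240:440,::-1],(800,600)))
E
```

```text
time_s: 3.6
eef_pos: [0.6222, -0.1407, 0.201]
eef_rot: [-0.002, -0.404, 0.915, 0.002]
wrist_force: [-0.9, 0.2, -0.3]
opening: 0.002
time_s: 4.0
eef_pos: [0.6232, -0.1411, 0.178]
eef_rot: [-0.001, -0.404, 0.915, 0.001]
wrist_force: [-0.5, 0.3, 0.1]
opening: 0.0
```

View pics/s3.png

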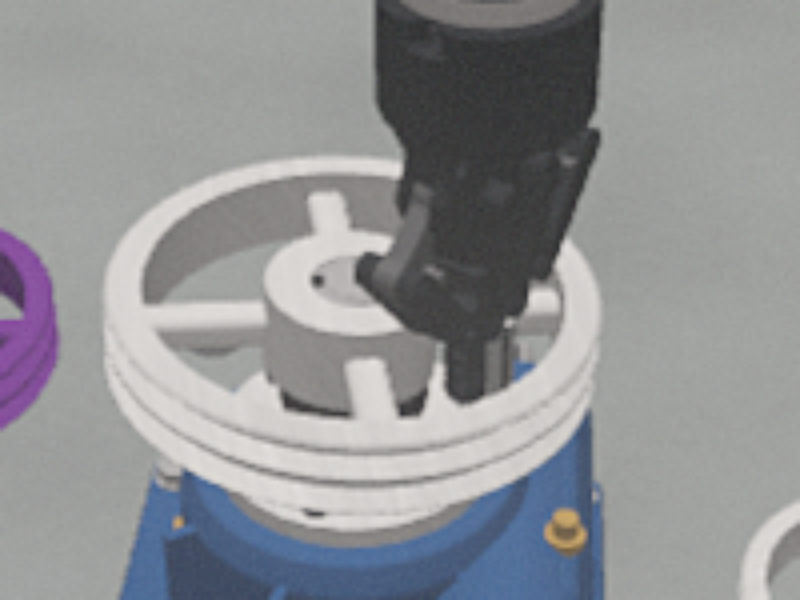

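The tips are inside the right-hand window and the force is near zero. Starting the arc at 3° per row, where each row is -3 mm in x and -0.0524 rad about z.

```bash
cat > st.py <<'E'
from h import *
o=ctrl.get_obs();c=np.array([.582,-.1028]);e=o["eef_pos"][:2]-c
x=rot().as_matrix()[:,0]
th=np.degrees(np.arctan2(e[1],e[0]));r=e/np.hypot(*e);F=o["wrist_force"]
print("t",o["time_s"],"R %.4f th %.1f yaw+90 %.1f z %.4f"%(np.hypot(*e),th,np.degrees(np.arctan2(x[1],x[0]))+90,o["eef_pos"][2]),"F rad %.1f tan %.1f z %.1f"%(F[:2]@r,F[1]*r[0]-F[0]*r[1],F[2]),"q6",o["q"][5].round(2))
E
python3 -m pendant '[[[-0.003,0.0001,0,0,0,-0.0524,1],[-0.003,0.0001,0,0,0,-0.0524,1],[-0.003,0.0001,0,0,0,-0.0524,1],[-0.003,0.0001,0,0,0,-0.0524,1],[-0.003,0.0001,0,0,0,-0.0524,1],[-0.003,0.0001,0,0,0,-0.0524,1],[-0.003,0.0001,0,0,0,-0.0524,1],[-0.003,0.0001,0,0,0,-0.0524,1]]]' && python3 st.py && python3 -m pendant '[[[-0.003,0.0001,0,0,0,-0.0524,1],[-0.003,0.0001,0,0,0,-0.0524,1],[-0.003,0.0001,0,0,0,-0.0524,1],[-0.003,0.0001,0,0,0,-0.0524,1],[-0.003,0.0001,0,0,0,-0.0524,1]]]' && python3 st.py
python3 - <<'E'
from h import *
im,d=ctrl.camera("scene");cv2.imwrite("pics/c3.png",cv2.resize(im[170:320,110:310,::-1],(800,600)))
E
```

```text
time_s: 4.85
eef_pos: [0.6362, -0.1213, 0.1802]
eef_rot: [0.0, -0.586, 0.81, -0.001]
wrist_force: [-1.4, -2.4, 0.5]
opening: 0.002
t 4.85 R 0.0572 th -18.8 yaw+90 -18.2 z 0.1802 F rad -0.6 tan -2.7 z 0.5 q6 1.52
time_s: 5.35
eef_pos: [0.6392, -0.1067, 0.1805]
eef_rot: [0.0, -0.687, 0.727, -0.001]
wrist_force: [1.9, -2.1, 1.1]
opening: -0.002
t 5.35 R 0.0574 th -3.9 yaw+90 -3.2 z 0.1805 F rad 2.0 tan -2.0 z 1.1 q6 1.28
```

View pics/c3.png

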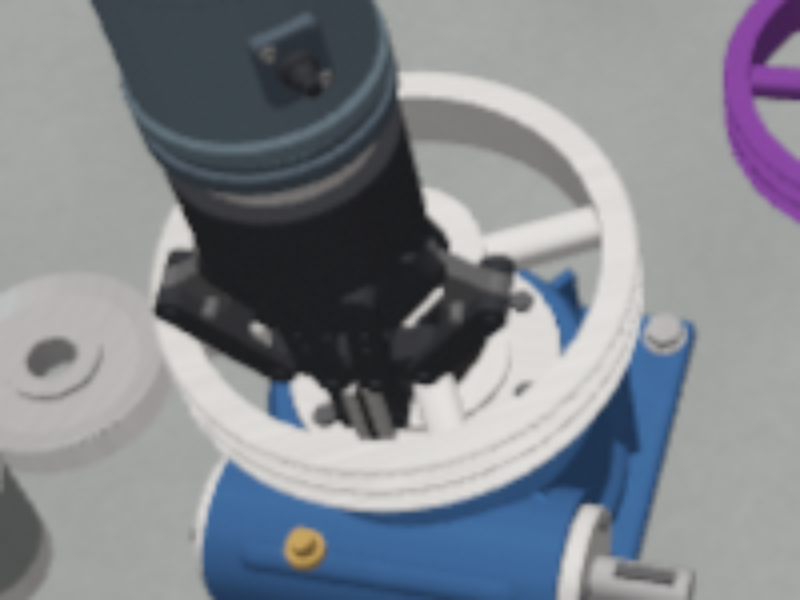

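The scene crop shows the arm at (440,400) being pushed round ahead of the fingertip at (370,415), with a push of about 2–3 N. Continuing.

```bash
python3 -m pendant '[[[-0.003,0.0001,0,0,0,-0.0524,1],[-0.003,0.0001,0,0,0,-0.0524,1],[-0.003,0.0001,0,0,0,-0.0524,1],[-0.003,0.0001,0,0,0,-0.0524,1],[-0.003,0.0001,0,0,0,-0.0524,1],[-0.003,0.0001,0,0,0,-0.0524,1],[-0.003,0.0001,0,0,0,-0.0524,1],[-0.003,0.0001,0,0,0,-0.0524,1],[-0.003,0.0001,0,0,0,-0.0524,1],[-0.003,0.0001,0,0,0,-0.0524,1]]]' >/dev/null && python3 st.py && python3 -m pendant '[[[-0.003,0.0001,0,0,0,-0.0524,1],[-0.003,0.0001,0,0,0,-0.0524,1],[-0.003,0.0001,0,0,0,-0.0524,1],[-0.003,0.0001,0,0,0,-0.0524,1],[-0.003,0.0001,0,0,0,-0.0524,1],[-0.003,0.0001,0,0,0,-0.0524,1],[-0.003,0.0001,0,0,0,-0.0524,1],[-0.003,0.0001,0,0,0,-0.0524,1],[-0.003,0.0001,0,0,0,-0.0524,1],[-0.003,0.0001,0,0,0,-0.0524,1]]]' >/dev/null && python3 st.py
```

```text
t 6.4 R 0.0577 th 26.4 yaw+90 26.8 z 0.1808 F rad 2.8 tan -1.6 z 1.5 q6 0.8
t 7.4 R 0.0575 th 56.5 yaw+90 56.8 z 0.1809 F rad 2.9 tan -1.6 z 2.5 q6 0.3
```

```bash
python3 -m pendant '[[[-0.003,0.0001,0,0,0,-0.0524,1],[-0.003,0.0001,0,0,0,-0.0524,1],[-0.003,0.0001,0,0,0,-0.0524,1],[-0.003,0.0001,0,0,0,-0.0524,1],[-0.003,0.0001,0,0,0,-0.0524,1],[-0.003,0.0001,0,0,0,-0.0524,1],[-0.003,0.0001,0,0,0,-0.0524,1],[-0.003,0.0001,0,0,0,-0.0524,1],[-0.003,0.0001,0,0,0,-0.0524,1],[-0.003,0.0001,0,0,0,-0.0524,1]]]' >/dev/null && python3 st.py && python3 -m pendant '[[[-0.003,0.0001,0,0,0,-0.0524,1],[-0.003,0.0001,0,0,0,-0.0524,1],[-0.003,0.0001,0,0,0,-0.0524,1],[-0.003,0.0001,0,0,0,-0.0524,1],[-0.003,0.0001,0,0,0,-0.0524,1],[-0.003,0.0001,0,0,0,-0.0524,1],[-0.003,0.0001,0,0,0,-0.0524,1],[-0.003,0.0001,0,0,0,-0.0524,1],[0,0,0,0,0,0,1]]]' >/dev/null && python3 st.py
python3 - <<'E'
from h import *
im,d=ctrl.camera("side");a=im
im,d=ctrl.camera("scene")
k=lambda i,v,u:cv2.resize(i[v:v+120,u:u+120,::-1],(400,400),interpolation=cv2.INTER_CUBIC)
cv2.imwrite("pics/c4.png",np.hstack([k(im,175,150),k(a,215,270)]))
E
```

```text
t 8.4 R 0.0572 th 86.9 yaw+90 86.8 z 0.1806 F rad 1.4 tan -2.0 z 1.4 q6 -0.23
t 9.3 R 0.0572 th 111.8 yaw+90 110.7 z 0.1800 F rad -0.3 tan 0.2 z 0.2 q6 -0.66
```

View pics/c4.png

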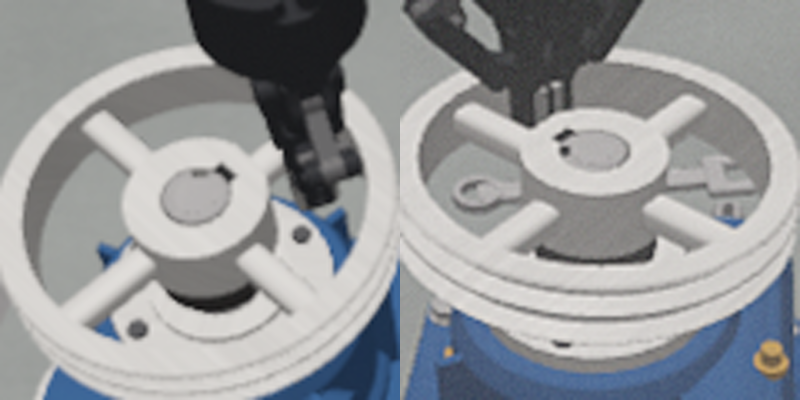

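The keyway is now at (228,172) in the left crop and the shaft slot is at (205,172). About 40° remains. I'll do 9 more coarse rows, then 1° steps.

```bash
python3 -m pendant '[[[-0.003,0.0001,0,0,0,-0.0524,1],[-0.003,0.0001,0,0,0,-0.0524,1],[-0.003,0.0001,0,0,0,-0.0524,1],[-0.003,0.0001,0,0,0,-0.0524,1],[-0.003,0.0001,0,0,0,-0.0524,1],[-0.003,0.0001,0,0,0,-0.0524,1],[-0.003,0.0001,0,0,0,-0.0524,1],[-0.003,0.0001,0,0,0,-0.0524,1],[-0.002,0.0001,0,0,0,-0.035,1]]]' >/dev/null && python3 st.py
python3 -m pendant '[[[-0.001,0,0,0,0,-0.0175,1],[-0.001,0,0,0,0,-0.0175,1],[-0.001,0,0,0,0,-0.0175,1],[-0.001,0,0,0,0,-0.0175,1],[-0.001,0,0,0,0,-0.0175,1]]]' >/dev/null && python3 st.py
python3 - <<'E'
from h import *
im,d=ctrl.camera("side");a=im
im,d=ctrl.camera("scene")
k=lambda i,v,u:cv2.resize(i[v:v+120,u:u+120,::-1],(400,400),interpolation=cv2.INTER_CUBIC)
cv2.imwrite("pics/c5.png",np.hstack([k(im,175,150),k(a,215,270)]))
E
```

```text
t 10.3 R 0.0576 th 137.6 yaw+90 136.8 z 0.1796 F rad 0.2 tan -1.9 z 1.6 q6 -1.15
t 10.8 R 0.0578 th 142.9 yaw+90 141.9 z 0.1793 F rad -0.5 tan -1.8 z 0.7 q6 -1.25
```

View pics/c5.png

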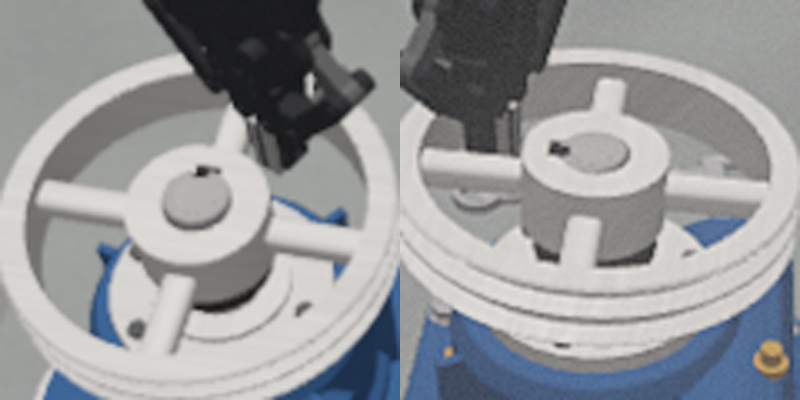

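Nearly aligned: in the left crop the keyway (208,167) and the slot (203,173) almost meet, so about 7–10° remains. Carrying on in 1° steps with force checks.

```bash
python3 -m pendant '[[[-0.001,0,0,0,0,-0.0175,1],[-0.001,0,0,0,0,-0.0175,1],[-0.001,0,0,0,0,-0.0175,1],[-0.001,0,0,0,0,-0.0175,1]]]' >/dev/null && python3 st.py
python3 -m pendant '[[[-0.001,0,0,0,0,-0.0175,1],[-0.001,0,0,0,0,-0.0175,1],[0,0,0,0,0,0,1]]]' >/dev/null && python3 st.py
python3 - <<'E'
from h import *
im,d=ctrl.camera("side");a=im
im,d=ctrl.camera("scene")
k=lambda i,v,u:cv2.resize(i[v:v+120,u:u+120,::-1],(400,400),interpolation=cv2.INTER_CUBIC)
cv2.imwrite("pics/c6.png",np.hstack([k(im,175,150),k(a,215,270)]))
E
```

```text
t 11.3 R 0.0580 th 147.0 yaw+90 145.9 z 0.1792 F rad 0.3 tan 0.8 z 0.1 q6 -1.33
t 11.6 R 0.0579 th 148.8 yaw+90 147.9 z 0.1795 F rad 1.0 tan -0.4 z 1.3 q6 -1.37
```

View pics/c6.png

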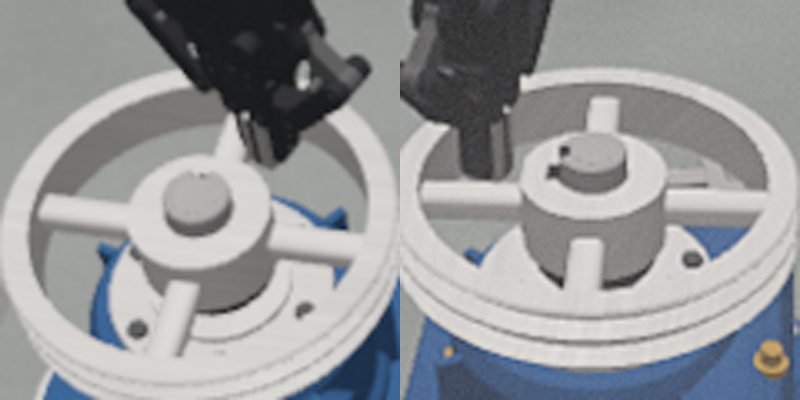

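It dropped: the shaft end now stands well above the hub, with its slot in line above the keyway at (553,165) in the right crop. Next I back off, lift out, centre over the shaft and open the fingers partway, so that they straddle the shaft and press evenly on the hub face.

```bash
python3 -m pendant '[[[0.003,0,0,0,0,0,1],[0.002,0,-0.005,0,0,0,1],[0,0,-0.02,0,0,0,1],[0,0,-0.03,0,0,0,1],[0,0,-0.035,0,0,0,1],[0,0.02,0,0,0,0,0.06],[0,0.02,0,0,0,0,0.06],[0,0.018,0,0,0,0,0.06],[0,0,0,0,0,0,0.06],[0,0,0,0,0,0,0.06]]]'
python3 st.py
python3 - <<'E'
from h import *
W=ctrl.calibration("wrist")
im,d=ctrl.camera("wrist");cv2.imwrite("pics/w7.png",im[:,:,::-1])
o=ctrl.get_obs();print(rot().inv().apply(np.array([.582,-.1028,0.16])-o["eef_pos"]))
import pickle;pickle.dump((W,d,o),open("pics/w7.pkl","wb"))
E
```

```text
time_s: 12.7
eef_pos: [0.5838, -0.0992, 0.269]
eef_rot: [-0.0, 0.875, 0.483, -0.0]
wrist_force: [-0.5, 0.5, -0.2]
opening: 0.466
t 12.7 R 0.0041 th 63.2 yaw+90 147.8 z 0.2690 F rad 0.2 tan 0.7 z -0.2 q6 -1.38
[-0.00410841  0.00087692  0.10904698]
```

View pics/w7.png

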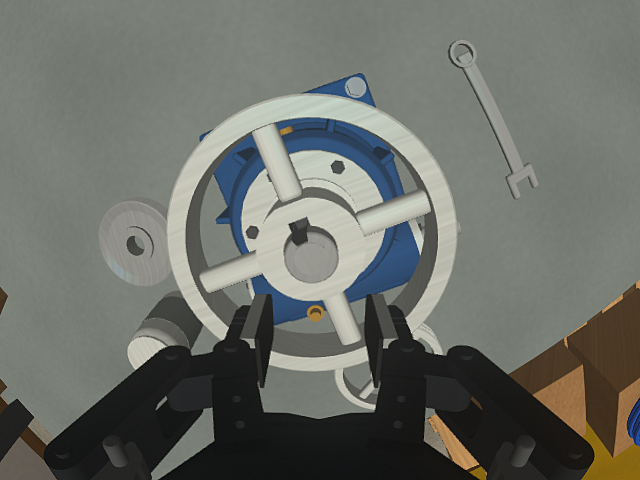

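```bash
python3 - <<'E'
from h import *
import pickle
W,d,o=pickle.load(open("pics/w7.pkl","rb"))
im=cv2.imread("pics/w7.png");a=im[197:317,232:392]
cv2.imwrite("pics/w7c.png",cv2.resize(a,(800,600),interpolation=cv2.INTER_CUBIC))
E
```

```text
(no output)
```

View pics/w7c.png

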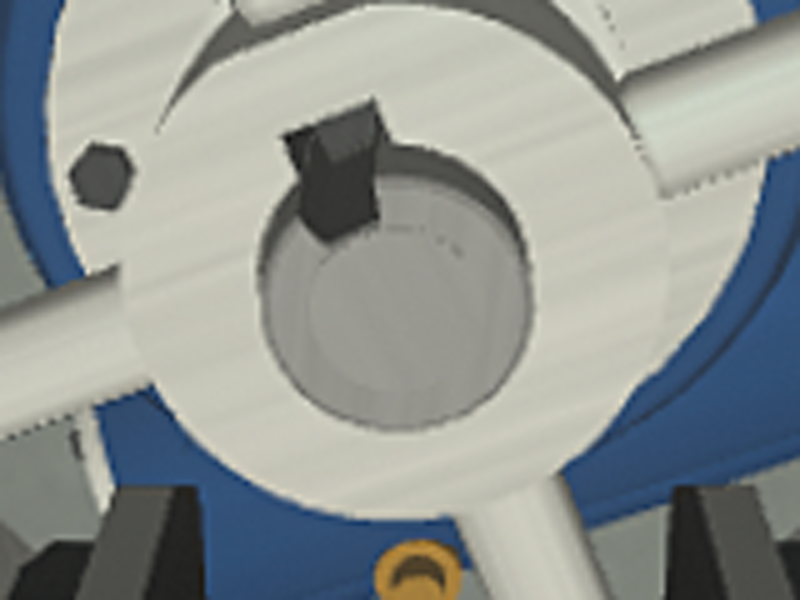

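```bash
python3 - <<'E'
from h import *
import pickle
W,d,o=pickle.load(open("pics/w7.pkl","rb"))
z=d[257,311];op,r=ray(W,311,257,True);print("depth",op+r*z/(W["camera_from_world"][2,:3]@r))
p=plane(W,311,256.8,.1845,True);print(p)
h=plane(W,232+394/5-.4,197+261/5-.4,.176,True);print("hub",h)
print("shift",rot().inv().apply(p-o["eef_pos"]),rot().inv().apply(h-o["eef_pos"]))
for u,v in((200,300),(600,200),(400,470),(560,400),(450,60)):
    u,v=round(232+u/5),round(197+v/5)
    z=d[v,u];op,r=ray(W,u,v,True);print("hubtop",op+r*z/(W["camera_from_world"][2,:3]@r))
E
```

```text
depth [ 0.5799771  -0.10129915  0.1833711 ]
[ 0.57951941 -0.10098315  0.1845    ]
hub [ 0.57766098 -0.10040254  0.176     ]
shift [-0.00389483 -0.00221676  0.08455029] [-0.00439173 -0.00408976  0.0930524 ]
hubtop [ 0.57121273 -0.12486451  0.17010037]
hubtop [ 0.58638471 -0.07601206  0.17036079]
hubtop [ 0.6038429  -0.11605154  0.17111554]
hubtop [ 0.60584795 -0.09347219  0.17228628]
hubtop [ 0.56145782 -0.0820369   0.17197387]
```

Two hand orientations agree on the tool x offset (-4 mm). In y they differ by 3 mm, so I'll use the middle. Centring, then coming down to just above the hub.

```bash
python3 -m pendant '[[[-0.004,-0.0005,0.01,0,0,0,0.06],[0,0,0.02,0,0,0,0.06],[0,0,0.015,0,0,0,0.06],[0,0,0.01,0,0,0,0.06],[0,0,0,0,0,0,0.06]]]'
python3 st.py
python3 - <<'E'
from h import *
im,d=ctrl.camera("side");a=im
im,d=ctrl.camera("wrist")
k=lambda i,v,u:cv2.resize(i[v:v+100,u:u+100,::-1],(400,400),interpolation=cv2.INTER_CUBIC)
w=cv2.resize(im[200:450,195:445,::-1],(400,400))
cv2.imwrite("pics/c8.png",np.hstack([w,k(a,220,280)]))
E
```

```text
time_s: 13.25
eef_pos: [0.5803, -0.102, 0.2121]
eef_rot: [-0.001, 0.875, 0.483, -0.001]
wrist_force: [-0.1, 0.2, -0.5]
opening: 0.466
t 13.25 R 0.0019 th 155.5 yaw+90 147.8 z 0.2121 F rad 0.2 tan -0.1 z -0.5 q6 -1.38
```

View pics/c8.png

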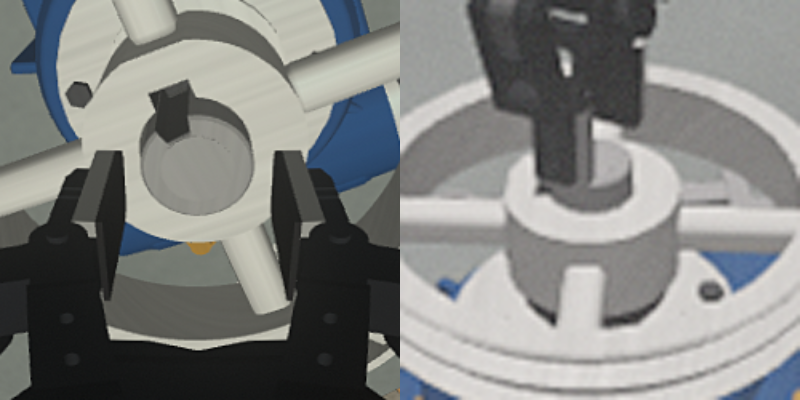

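The pads straddle the shaft evenly at (110,..) and (290,..), with the shaft at about 197 in the wrist crop. Going down in small steps and watching the vertical force.

```bash
python3 -m pendant '[[[0,0,0.003,0,0,0,0.06],[0,0,0.003,0,0,0,0.06],[0,0,0.002,0,0,0,0.06]]]' >/dev/null; python3 st.py; python3 -m pendant '[[[0,0,0.002,0,0,0,0.06],[0,0,0.002,0,0,0,0.06]]]'>/dev/null; python3 st.py
```

```text
t 13.65 R 0.0003 th 142.7 yaw+90 147.8 z 0.2064 F rad 0.4 tan 0.1 z -0.1 q6 -1.38
t 13.85 R 0.0005 th 147.5 yaw+90 147.8 z 0.2022 F rad 0.1 tan -0.3 z 0.1 q6 -1.38
```

```bash
for i in 1; do python3 -m pendant '[[[0,0,0.002,0,0,0,0.06],[0,0,0.002,0,0,0,0.06]]]'>/dev/null; python3 st.py; python3 -m pendant '[[[0,0,0.001,0,0,0,0.06],[0,0,0.001,0,0,0,0.06]]]'>/dev/null; python3 st.py; python3 -m pendant '[[[0,0,0.001,0,0,0,0.06],[0,0,0.001,0,0,0,0.06]]]'>/dev/null; python3 st.py; done
```

```text
t 14.05 R 0.0005 th 150.1 yaw+90 147.8 z 0.1981 F rad -0.1 tan 0.3 z -0.2 q6 -1.38
t 14.25 R 0.0005 th 150.2 yaw+90 147.8 z 0.1962 F rad -0.5 tan 0.1 z 0.1 q6 -1.38
t 14.45 R 0.0003 th 142.2 yaw+90 147.8 z 0.1953 F rad 3.4 tan 1.1 z 6.6 q6 -1.38
```

Contact at TCP z≈0.1955 with 6.6 N, which is about the seal's sliding force. Pressing on.

```bash
python3 -m pendant '[[[0,0,0.001,0,0,0,0.06],[0,0,0.001,0,0,0,0.06]]]'>/dev/null; python3 st.py; python3 -m pendant '[[[0,0,0.001,0,0,0,0.06],[0,0,0.001,0,0,0,0.06]]]'>/dev/null; python3 st.py;  python3 -m pendant '[[[0,0,0.001,0,0,0,0.06]]]'>/dev/null; python3 st.py
```

```text
t 14.65 R 0.0003 th 141.2 yaw+90 147.8 z 0.1935 F rad 3.1 tan 0.8 z 9.6 q6 -1.38
t 14.85 R 0.0003 th 135.2 yaw+90 147.8 z 0.1934 F rad 10.0 tan 5.2 z 23.8 q6 -1.38
t 14.95 R 0.0002 th 126.9 yaw+90 147.8 z 0.1934 F rad 11.8 tan 7.9 z 29.6 q6 -1.38
```

It stopped at z=0.1934 with the force rising to 30 N, after only about 2 mm of travel. It is either home or jammed. I'll back off and measure how far the shaft stands above the hub.

```bash
python3 -m pendant '[[[0,0,-0.006,0,0,0,0.06],[0,0,-0.03,0,0,0,0.06],[0,0,-0.04,0,0,0,0.06],[0,0,-0.02,0,0,0,0.06],[0,0,0,0,0,0,0.06]]]'>/dev/null; python3 st.py
cat > look.py <<'E'
from h import *
import sys,pickle
n=sys.argv[1]
W=ctrl.calibration("wrist");iw,dw=ctrl.camera("wrist")
S=ctrl.calibration("side");a,ds=ctrl.camera("side")
C=ctrl.calibration("scene");c,dc=ctrl.camera("scene")
pickle.dump((W,iw,dw,S,a,ds,C,c,dc),open(f"pics/l{n}.pkl","wb"))
k=lambda i,v,u,w,h,f:cv2.resize(i[v:v+h,u:u+w,::-1],(w*f,h*f),interpolation=cv2.INTER_CUBIC)
x,y=proj(S,[.581,-.1025,.17]);x2,y2=proj(C,[.581,-.1025,.17])
print(x,y,x2,y2)
cv2.imwrite(f"pics/l{n}.png",np.hstack([k(c,int(y2)-30,int(x2)-40,80,60,5),k(a,int(y)-30,int(x)-40,80,60,5)]))
x,y=proj(W,[.581,-.1025,.17],True)
cv2.imwrite(f"pics/l{n}w.png",k(iw,int(y)-60,int(x)-80,160,120,5))
print(int(x)-80,int(y)-60)
def pt(u,v):
    z=dw[v,u];o,r=ray(W,u,v,True);return o+r*z/(W["camera_from_world"][2,:3]@r)
# shaft top and hub ring heights by median depth
def ring(zz,r0,r1):
    out={}
    for ang in range(0,360,30):
        L=[]
        for rr in np.linspace(r0,r1,6):
            for da in range(-12,13,4):
                t=np.radians(ang+da);p=[.581+rr*np.cos(t),-.1025+rr*np.sin(t),zz]
                u,v=proj(W,p,True);u,v=round(u),round(v)
                if 0<=u<640 and 0<=v<480 and dw[v,u]>0:L.append(pt(u,v)[2])
        out[ang]=round(float(np.median(L))*1000,1) if L else None
    return out
print("shaft",ring(.184,.002,.009));print("hub",ring(.172,.024,.031));print("rim",ring(.170,.084,.091))
E
python3 look.py 9
```

```text
t 15.45 R 0.0015 th -16.5 yaw+90 147.8 z 0.2895 F rad -0.4 tan -1.5 z -0.5 q6 -1.38
328.08513323446886 266.7706504531569 210.4394843275561 237.82845896872186
236 177
shaft {0: 184.0, 30: 183.9, 60: 184.0, 90: 184.0, 120: 184.0, 150: 184.0, 180: 184.0, 210: 183.9, 240: 184.3, 270: 183.8, 300: 183.9, 330: 184.1}
hub {0: 168.9, 30: 168.6, 60: 168.8, 90: 169.0, 120: 168.9, 150: 169.0, 180: 169.0, 210: 168.7, 240: 168.8, 270: 168.8, 300: 168.7, 330: 168.8}
rim {0: 285.6, 30: 166.9, 60: 166.9, 90: 166.7, 120: 166.9, 150: 166.9, 180: 166.7, 210: 166.7, 240: 166.7, 270: 166.6, 300: 286.3, 330: 166.6}
```

View pics/l9.png

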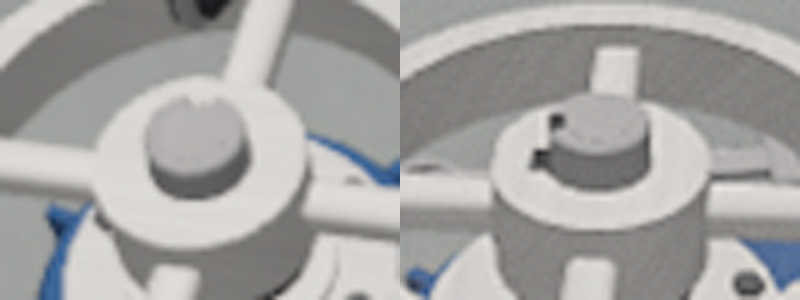

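View pics/l9w.png

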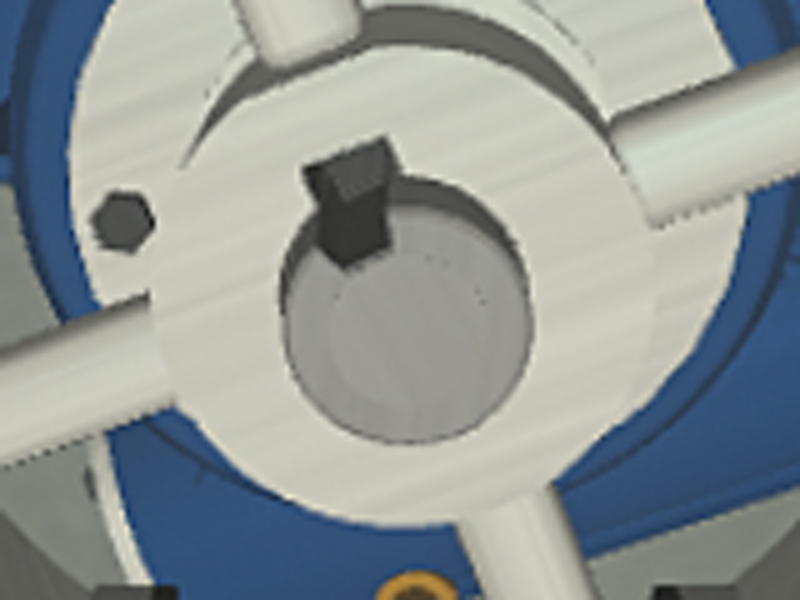

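The hub is level all round and sits 15.1 mm below the shaft end (184.0 against 168.9 mm), which matches home (15 mm). The crops show keyway and slot in line. Last, I'll check that nothing else moved, then hand in.

```bash
python3 - <<'E'
from h import *
import pickle
D=pickle.load(open("pics/l9.pkl","rb"));c=D[7][:,:,::-1].astype(int);c0=cv2.imread("pics/scene0.png").astype(int)
df=np.abs(c-c0).max(2)
for n,(u0,v0,u1,v1) in dict(sheave=(90,235,148,290),grease=(65,265,125,325),spanner=(325,252,362,352),small=(140,365,245,465),purple=(288,155,385,235)).items():
    print(n,(df[v0:v1,u0:u1]>40).sum())
o=ctrl.get_obs();print(o["time_s"],o["wrist_force"])
print(ctrl.hand_in())
E
```

```text
sheave 0
grease 0
spanner 0
small 0
purple 0
15.6 [0.32202598 0.3751912  0.13292063]
the job is handed in; nothing more can be done
None
```

The belt pulley is fully home on the shaft's shoulder, and I handed the job in at 15.6 s with the robot clear of everything.

**What I did:** With the shut fingertips in one of the windows, I pushed one arm about 170° counter-clockwise at roughly 2–3 N. The slot then dropped over the key. I lifted out, opened the fingers partway to straddle the shaft without gripping, and pressed down on the hub's top. The seal slid at about 7–10 N. The push reached about 30 N when the hub met the shoulder and stopped.

**Last checks:**
- **Seating:** The shaft end stands 15.1 mm above the hub's top, against 15 mm when home. The hub is level all round to within 0.4 mm, and the keyway lines up with the shaft slot.
- **Other things on the bench:** Before-and-after scene pictures show no change at the sheave, grease can, spanner, purple pulley or small white pulley.

**What did not fit:**
- **Pressing travel:** The final press moved only about 2 mm, not the expected 6 mm. The drop over the key seems to have pushed the seal partway already.
- **Shaft position:** Two wrist views put the shaft axis about 3 mm apart, so I used the middle.
- **Rim readings:** Two of the 12 rim-height readings were off at about 286 mm. I took these to be the gripper's fingers in view.

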